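# Draw up the end board of a knock-down tray with its cam lock

### The job

Fit the loose end board to the knock-down tray: push its bolt and dowels fully home into the edge of the base board, then turn the cam there by its thumb wing clockwise, about half a turn, until its hook has drawn the board up firmly tight, and let go. Bolts are screwed in to different depths, so feel for it: stop when the cam has come firm, wherever that is, since forcing it on (or ramming the board) tears the fitting out. Leave everything else on the bench where it is.

Things in the scene. Friction and masses are not known exactly. Their poses are not given: they have to be found in the camera images.
- base: Base board of the tray, pale wood, 170 (x) x 160 (y) x 28 mm (z), flat and fixed on the bench. Origin: centre of its underside, z up. Its free joint edge is the face at x = -85 mm. At x = +85 mm stands the other end board (20 x 200 x 80 mm), already fitted, its own cam (at x = +37 mm) already tight: leave that alone.
- base_joint (a point): Mouth of the bolt's bore (15 mm) in the middle of the base's joint edge, 14 mm above the bench; axes as the base. Holes for the dowels (9.5 mm, 22 mm deep) lie 50 mm to either side of it along y. The board is home when board_joint comes to this point; how tight it is cannot be told from the poses. More than 60 N between board and base tears the fitting.
- end_board: Loose end board, 20 (x) x 200 (y) x 80 mm (z), 0.2 to 0.35 kg, upright on its long edge on the bench. Origin: centre of its underside. Bolt (y = 0) and two 8 mm dowels, 16 mm long (y = +-50 mm), stick out of its +x face at z = 14 mm. Fitted, it still stands on the bench, x along the base's x, +x face on the joint edge. Grip across its thickness, fingertips above 32 mm to clear the base.
- board_joint (a point): Point on the end board's +x face (x = +10 mm), y = 0, 14 mm above its underside, where the steel bolt comes out; axes as the end board. The bolt has a 4 mm neck and a round-ended hammer head, 10 mm thick and 14 mm high, whose middle is 42 mm out from the face, give or take 3 mm from board to board.
- cam_wing (a point): Centre of the thumb wing of the cam to turn, on the cam's upright axis, 48 mm behind the joint edge, 42 mm above the bench. The wing is an upright metal plate 9 x 34 mm, from 32 to 52 mm above the bench, on a round flange (41 mm across, top 31 mm above the bench). At 0 rad its length lies along the base's y and a small dark pointer on the flange points to the joint edge.
- cam (a joint): Turn of the cam, rad, clockwise from above, 0 to 4.3; starts at 0 to 0.2, mouth to the joint edge. By 1.1 the hook is behind the bolt's head if the board is home. It turns with an even drag (0.15 N m) until the hook bears, between 2.0 and 3.4; then torque grows some 0.4 N m a rad. Firm: 0.12 to 0.18 above what it was running free; at 0.24 above it tears. Let go, it stays or eases back a little.
- oak_wedge: Bystander: oak wedge, 26 x 80 x 18 mm, lying on the base board, clear of the cams.
- wax_tin: Bystander: flat round tin, 67 mm diameter, 24 mm high.
- screw_box: Bystander: small wooden box, 64 x 78 x 40 mm.
- block_plane: Bystander: steel block plane, 49 x 161 x 55 mm.
- bench_dog: Bystander: iron bench dog, 32 x 144 x 30 mm, lying down.

How it is judged:
On the way, in this order (a step that is already met when the one before it is completed fails the run):
1. the end board is pushed home: face within 3 mm of the base's edge, bolt and dowels in their holes, the cam still open (x of board_joint in the frame of base_joint above -0.003 m and y of board_joint in the frame of base_joint between -0.003 and 0.003 m and angle between the x axis of end_board and the x axis of base, either way round below 0.05 rad and angle between end_board's own z axis and vertical below 0.05 rad and value of joint cam below 0.6 rad), for 0.2 s.
2. the cam is turned until its hook clamps the board to the base with more than 12 N (x of board_joint in the frame of base_joint above -0.0015 m and y of board_joint in the frame of base_joint between -0.003 and 0.003 m and angle between the x axis of end_board and the x axis of base, either way round below 0.05 rad and angle between end_board's own z axis and vertical below 0.05 rad and value of joint cam above 1.8 rad and contact force between end_board and base above 12 N), for 0.2 s.
At the end, for the whole second after the job is handed in: The end board stands upright against the base's edge (gap under 1.5 mm, within 3 mm sideways, square within 0.05 rad), the cam has been turned more than 1.8 rad and left there, its hook clamping the board to the base with 12 to 60 N, all at rest (all of step 2 and contact force between end_board and base below 60 N and linear speed of end_board below 0.01 m/s and velocity of joint cam below 0.05 rad/s); the robot touches nothing.
It fails at once if more than 60 N between end board and base: rammed, or the fitting torn by overtightening (contact force between end_board and base above 60 N).
It fails at once if a bystander is moved more than 20 mm (distance of any of oak_wedge, wax_tin, screw_box, block_plane, bench_dog from where it was at the start of the episode above 0.02 m).
It also fails if it takes over 72 s, if anything falls off the work surface, if the arm or the gripper's body presses on something with over 40 N, if the wrist force passes 120 N, or if a joint passes its speed limit or range.

### The arm

A 6-joint arm with a two-finger parallel gripper is mounted at the origin on a cart in front of the work surface, level with it; the furniture and walls round the work are solid. World frame = base frame: x ahead of the robot, y to its left, z up, the work surface at z = 0. Lengths are in m, angles in rad, forces in N, time in s.
With the tool pointing down it reaches from about 0.375 to 0.9 m from the base axis. Payload 3.1 kg.
Tool frame: the origin (TCP) lies between the finger pads; the fingertips stand manip.nose_length ahead of it and the grasp point (between the pads) lies 5 mm behind it (manip.nose_length is the distance from the TCP to the fingertips, in m); z points along the fingers, y is the line along which they close (so a half turn about z gives the same grasp; the last joint's range is limited). The gripper opens to 85 mm and grips with 20 to 120 N. Pads are 22 mm wide; open, the fingers measure 114 mm over their backs; the gripper's body (76 mm by 85 mm) begins 54 mm behind the grasp point. The pads swing forward as they close: fully open they stand 13 mm farther back than shut.
Start: joints at [0.983, 0.527, 1.433, -0, 1.181, -0.178], TCP at [0.249, 0.573, 0.245] pointing down, gripper open.
Joint ranges: [-3.08, 3.08], [-0.75, 2.2], [0.22, 2.44], [-1.43, 4.57], [0, 2.65], [-2.85, 2.85]. Speed limits (rad/s): [2.79, 2.79, 3.14, 3.14, 3.14, 3.14].

### API

Orientations are given as a unit quaternion [x, y, z, w].
In Python, from station import monitor, eyes, job, manip gives the robot as it stands.
- The arm moves only by the shell command python3 -m pendant 'ROWS' [FORCE]. ROWS is JSON, a list that holds one entry, the list of rows, each a list of 7 numbers: the shift along the tool's x, y, z as a fraction of full scale, then the turn, a rotation vector about the tool's x, y, z as a fraction of full scale, then the opening, from 0 (shut) to 1 (fully open). A call has 1 to 20 rows; each row shifts and turns the commanded pose from where the row before left it, along the tool's axes as they then stand; what a row does not reach is not made up. Full scale, the value 1, is 800 mm for a shift and 0.12 rad for a turn. A row lasts 1/10 s, in which the tool goes at most 50 mm and 8.59 degrees, less where a joint would pass 70% of its speed; a pose out of reach is approached as far as the arm can. A call with a number of a shift or a turn outside -1 to 1 is refused whole. A call with a gripper value outside its range is refused whole. The fingers move at their own pace and stop on an object; FORCE is the grip in N (left out, the last holds). Time passes only in rows, so rows that do not move let the fingers close. It gives the time, the measured TCP pose, the force, the opening and the grip force at its end, in the units of the state.
- monitor.sense(): the state, without advancing time (a new reading comes with each control period).
- eyes.snapshot(name): name is "side" or "top"; returns a dict with "pixels" (384x512x3 uint8, red, green, blue), "depth" (384x512 float32, m along the optical axis (not along the pixel's ray), 0 where there is no reading), "intrinsics" (3x3 intrinsics, pixels), "eye" and "attitude" of the camera in the world. Camera axes: x right, y down, z forward; pixel columns grow to the right and rows downward; lengths in m; the calibration is good to about 2 mm. A picture is of the moment at which its call begins.
- job.sign_off(): hands the job in; it is judged then, once.
The state is a dict: "t": time; "q": joint angles; "qd": joint speeds; "tau": joint torques, N m; "tcp_pos": TCP position; "tool_rot": TCP orientation; "force": force on the tool from outside, world axes, zero at the start; "ft_torque": the same for the moment, N m; "finger_gap": opening from 0.0 (shut) to 1.0 (fully open); "gripper_force": force on a finger pad.
Only numpy, scipy, OpenCV 4.12 (cv2) and the standard library are available. Lean on these libraries where they do the work, as an engineer would, in place of code of your own. Each camera call takes 0.05 s, during which the arm holds its last target. There are 200 camera calls.

## Working session

There is one attempt and no reset: what is moved stays moved. The work goes in short steps, Python scripts to look and compute and a shell command to move; the robot and the scene stay as the last step left them, time stands still between calls to the robot, and variables do not carry over. Pictures are saved under pics/ and viewed, at most 10 in all, crops included, and the job is handed in when it is done.

```bash
ls; mkdir -p pics; python3 - <<'E'
from station import monitor, eyes, job, manip
import cv2,numpy as np
s=monitor.sense();print(s['t'],s['tcp_pos'],s['tool_rot'],s['finger_gap'],manip.nose_length)
for n in('side','top'):
    d=eyes.snapshot(n);cv2.imwrite(f'pics/{n}0.png',d['pixels'][:,:,::-1]);np.savez(f'{n}0.npz',**d)
    print(n,d['eye'],d['attitude'],d['intrinsics'])
E
```

```text
pics
0.0 [0.24860082 0.57268927 0.24433828] [ 2.03462913e-01  9.79082068e-01 -9.95130478e-04 -3.96227625e-04] 1.0037749249356425 0.014
side [ 0.55204662 -0.36745938  0.59243562] [ 0.90193181 -0.00568801 -0.00885304 -0.43175025] [[348.01232069   0.         247.94489787]
 [  0.         348.01232069 194.40394555]
 [  0.           0.           1.        ]]
top [0.31658839 0.26313362 1.12821475] [-0.70376325  0.70422437 -0.06467687  0.06783965] [[458.18585614   0.         255.05490133]
 [  0.         458.18585614 192.476199  ]
 [  0.           0.           1.        ]]
```

View pics/top0.png

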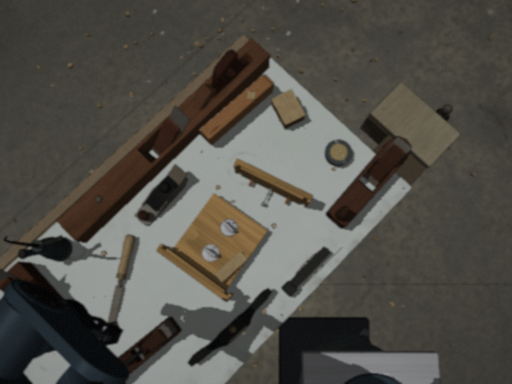

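View pics/side0.png

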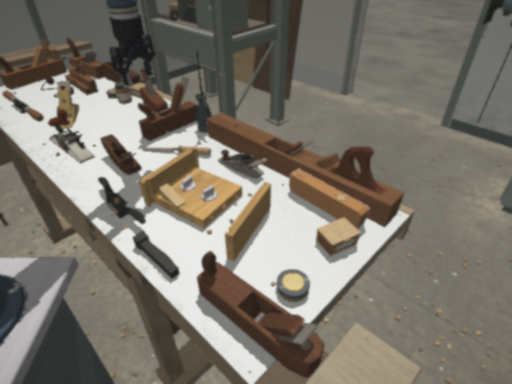

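The top view shows the loose board at about (273,183), its bolt pointing to (267,200). The base is at about (215,243), with cams at (229,228), the near one to turn, and (211,253). The fitted board runs (160,248) to (230,297), and the wedge is at (232,265).

```bash
cat > h.py <<'E'
import numpy as np,cv2
from scipy.spatial.transform import Rotation as R
def cloud(d):
    K=d['intrinsics'];v,u=np.mgrid[:384,:512];z=d['depth']
    p=np.stack([(u-K[0,2])/K[0,0]*z,(v-K[1,2])/K[1,1]*z,z],-1)
    return p@R.from_quat(d['attitude']).as_matrix().T+d['eye']
def rect(xy):
    (c,s,a)=cv2.minAreaRect((xy*1000).astype(np.float32));return np.round(c,1),np.round(s,1),round(a,1)
def comps(mask,P,u0,minn=60):
    n,l,st,ce=cv2.connectedComponentsWithStats(mask.astype(np.uint8))
    for i in range(1,n):
        if st[i,4]>=minn:
            q=P[l==i];print(np.round(ce[i]),st[i,4],'z',np.round(np.median(q[:,2]),4),*rect(q[:,:2]),'med',np.round(q[:,:2].mean(0),4))
E
python3 - <<'E'
from h import *
d=dict(np.load('top0.npz'));P=cloud(d);z=P[...,2]
roi=np.zeros(z.shape,bool);roi[150:305,150:325]=1
print('bench',np.median(z[200:230,300:330]))
for a,b in((.068,.092),(.022,.034),(.036,.058),(.008,.021)):
    print(a,b);comps((z>a)&(z<b)&roi,P,0,20)
E
```

```text
bench 0.000942621927063847
0.068 0.092
[159. 159.] 101 z 0.0704 [601.2 498.8] [15.1 67.1] 44.5 med [0.5999 0.4971]
[273. 180.] 769 z 0.0805 [545.8 225.5] [199.9  21.3] 63.2 med [0.5443 0.225 ]
[194. 273.] 796 z 0.0807 [332.8 407.2] [200.2  20.2] 54.8 med [0.3321 0.4059]
0.022 0.034
[162. 166.] 57 z 0.028 [593.7 497.9] [ 2.9 85.4] 46.1 med [0.5926 0.4984]
[274. 190.] 26 z 0.0281 [533.  221.6] [60.2  1.9] 62.2 med [0.5328 0.2215]
[170. 197.] 59 z 0.027 [515.  476.4] [11.1 62.1] 48.7 med [0.5143 0.4753]
[219. 238.] 4184 z 0.0292 [410.6 352.4] [160.9 170.5] 54.7 med [0.4141 0.3544]
[155. 204.] 97 z 0.0295 [498.6 512.2] [32.2 24.8] 52.0 med [0.4971 0.5124]
[302. 275.] 409 z 0.0252 [334.8 147.5] [ 29.8 134.8] 44.5 med [0.3267 0.1569]
0.036 0.058
[163. 162.] 105 z 0.0482 [598.  492.8] [ 3.1 91.7] 45.7 med [0.5977 0.493 ]
[169. 183.] 604 z 0.0438 [543.5 479. ] [41.2 98.7] 48.6 med [0.5453 0.4758]
[271. 186.] 116 z 0.047 [536.8 229.9] [162.7   1.7] 63.2 med [0.537  0.2302]
[228. 226.] 58 z 0.0517 [440.5 330.1] [32.7 13.3] 36.3 med [0.4398 0.3307]
[210. 252.] 61 z 0.0517 [380.7 372.7] [32.9 13.2] 42.3 med [0.38   0.3729]
[228. 269.] 294 z 0.0418 [346.6 324.7] [26.2 77. ] 41.9 med [0.3413 0.3306]
[261. 298.] 126 z 0.0385 [274.1 253.7] [20.2 48.5] 48.7 med [0.2742 0.2548]
0.008 0.021
[165. 165.] 69 z 0.0137 [598.1 493.1] [  2.9 109.1] 45.7 med [0.5982 0.4928]
[251. 182.] 25 z 0.0163 [553.4 279.2] [22.2 15.7] 63.3 med [0.5548 0.2771]
[269. 193.] 65 z 0.0155 [515.6 237.9] [74.6 46.7] 63.0 med [0.5261 0.2343]
[167. 202.] 98 z 0.0141 [505.9 482.7] [15.8 91.3] 44.4 med [0.504  0.4847]
[290. 201.] 33 z 0.0173 [508.5 176.2] [36.6 15.4] 89.2 med [0.507  0.1815]
[309. 259.] 40 z 0.0164 [360.2 141.9] [ 8.5 79.9] 38.8 med [0.3639 0.1378]
```

The depth is clean: the board (200 x 21 mm) and base geometry agree with the given sizes to about 1 mm. Next I go above the board, then turn the tool so its y lies along the board's +x.

```bash
cat >> h.py <<'E'
def go(tx,ty,tz,psi):
    """print shift in tool axes (mm), then turn (rad about tool z) to reach world mm target / tool-y heading deg"""
    from station import monitor
    s=monitor.sense();M=R.from_quat(s['tool_rot']).as_matrix();y=M[:,1]
    cur=np.degrees(np.arctan2(y[1],y[0]));d=(psi-cur+180)%360-180
    print('t',round(s['t'],2),'tcp',np.round(s['tcp_pos']*1000,1),'psi',round(cur,2),'tilt',np.round(M[2,:2],4),'q6',round(s['q'][5],2),'F',np.round(s['force'],1),'T',np.round(s['ft_torque'],2),'gap',round(s['finger_gap'],3),round(float(s['gripper_force']),1))
    print('shift tool mm',np.round(M.T@(np.array([tx,ty,tz])-s['tcp_pos']*1000),1),'then turn z rad',round(-np.radians(d),4))
E
python3 -m pendant '[[[-0.0514,-0.025,0,0,0,0,1],[-0.0514,-0.025,0,0,0,0,1],[-0.0514,-0.025,0,0,0,0,1],[-0.0514,-0.025,0,0,0,0,1],[-0.0514,-0.025,0,0,0,0,1],[-0.0514,-0.025,0,0,0,0,1],[-0.0514,-0.025,0,0,0,0,1],[-0.0514,-0.025,0,0,0,0,1],[-0.0514,-0.025,0,0,0,0,1],[-0.0514,-0.025,0,0,0,0,1]]]'
python3 -m pendant '[[[0,0,0,0,0,-1,1],[0,0,0,0,0,-1,1],[0,0,0,0,0,-1,1],[0,0,0,0,0,-1,1],[0,0,0,0,0,-1,1],[0,0,0,0,0,-1,1],[0,0,0,0,0,-1,1],[0,0,0,0,0,-1,1],[0,0,0,0,0,-1,1],[0,0,0,0,0,-1,1],[0,0,0,0,0,-1,1],[0,0,0,0,0,-1,1],[0,0,0,0,0,-0.6,1],[0,0,0,0,0,0,1]]]'
python3 -c "
from h import *;go(545.8,225.5,56,153.2)"
```

```text
t: 1.1
tcp_pos: [0.5471, 0.2243, 0.2449]
tool_rot: [0.204, 0.979, -0.0, -0.0]
force: [0.7, 0.1, -0.2]
finger_gap: 0.998
gripper_force: 0.0
t: 2.5
tcp_pos: [0.5461, 0.2259, 0.2448]
tool_rot: [-0.524, 0.852, 0.0, -0.001]
force: [-0.1, -0.6, -0.1]
finger_gap: 1.002
gripper_force: 0.0
t 2.5 tcp [546.1 225.9 244.8] psi 153.14 tilt [0.0007 0.0009] q6 -2.47 F [-0.1 -0.6 -0.1] T [ 0.06 -0.02 -0.02] gap 1.002 0.0
shift tool mm [ 4.000e-01 -1.000e-01  1.888e+02] then turn z rad -0.0011
```

```bash
python3 -m pendant '[[[0.0005,0,0.05,0,0,0,1],[0,0,0.05,0,0,0,1],[0,0,0.05,0,0,0,1],[0,0,0.05,0,0,0,1],[0,0,0.03,0,0,0,1],[0,0,0.011,0,0,0,1],[0,0,0,0,0,0,1]]]'
python3 -m pendant '[[[0,0,0,0,0,0,0.4],[0,0,0,0,0,0,0.3],[0,0,0,0,0,0,0.2],[0,0,0,0,0,0,0.1],[0,0,0,0,0,0,0.1],[0,0,0,0,0,0,0.1],[0,0,0,0,0,0,0.1],[0,0,0,0,0,0,0.1]]]' 40
python3 -c "
from h import *;go(545.8,225.5,52,153.2)"
```

```text
t: 3.2
tcp_pos: [0.5455, 0.2254, 0.0513]
tool_rot: [-0.523, 0.852, 0.0, -0.001]
force: [-0.4, 0.4, 1.2]
finger_gap: 1.001
gripper_force: 0.0
t: 4.0
tcp_pos: [0.5466, 0.2258, 0.0534]
tool_rot: [-0.524, 0.852, -0.0, 0.001]
force: [-0.8, 0.6, 6.5]
finger_gap: 0.227
gripper_force: 45.2
t 4.0 tcp [546.6 225.8  53.4] psi 153.15 tilt [-0.0007 -0.0008] q6 -2.47 F [-0.8  0.6  6.5] T [-0.05  0.16 -0.01] gap 0.227 45.2
shift tool mm [0.6 0.6 1.4] then turn z rad -0.0009
```

```bash
python3 -m pendant '[[[0,0,-0.00125,0,0,0,0.1],[-0.009,0.0063,0,0,0,0,0.1],[-0.009,0.0063,0,0,0,0,0.1],[-0.009,0.0063,0,0,0,0,0.1],[-0.009,0.0063,0,0,0,0,0.1],[0,0,0,0,0,0.41,0.1],[0,0,0,0,0,0.4,0.1],[0,0,0,0,0,0.4,0.1],[0,0,0,0,0,0,0.1]]]' 40
python3 - <<'E'
from h import *
from station import eyes
d=eyes.snapshot('top');cv2.imwrite('pics/top1.png',d['pixels'][:,:,::-1]);P=cloud(d);z=P[...,2]
roi=np.zeros(z.shape,bool);roi[150:305,150:325]=1
for a,b in((.076,.085),(.025,.034),(.008,.021)):
    print(a,b);comps((z>a)&(z<b)&roi,P,0,15)
go(541.3,260.2,52,144.8)
s=eyes.snapshot('side');Q=cloud(s);np.savez('side1.npz',**s);cv2.imwrite('pics/side1.png',s['pixels'][:,:,::-1])
zz=Q[...,2];roi=(np.hypot(Q[...,0]-.541,Q[...,1]-.260)<.13)
for a,b in((.074,.09),(.008,.021)):
    print(a,b);comps((zz>a)&(zz<b)&roi,Q,0,20)
E
```

```text
t: 4.9
tcp_pos: [0.5411, 0.2618, 0.0534]
tool_rot: [-0.461, 0.888, 0.0, 0.0]
force: [-0.9, 1.3, -0.6]
finger_gap: 0.231
gripper_force: 44.6
0.076 0.085
[224. 160.] 17 z 0.0814 [593.5 340.3] [ 8.  11.1] 39.4 med [0.5935 0.3415]
0.025 0.034
[165. 163.] 44 z 0.0304 [598.5 492.7] [ 2.9 96. ] 45.5 med [0.6    0.4911]
[174. 191.] 18 z 0.0287 [529.8 465.7] [ 4.3 25.8] 42.4 med [0.5293 0.4665]
[214. 197.] 50 z 0.0285 [515.7 369.7] [15.2 30.7] 14.7 med [0.5141 0.3675]
[155. 204.] 99 z 0.0294 [499.7 514.2] [36.4 23.5] 50.9 med [0.4976 0.512 ]
[168. 201.] 21 z 0.0301 [506.  479.3] [ 3.1 30.7] 49.1 med [0.5052 0.48  ]
[242. 222.] 27 z 0.0291 [452.9 299. ] [60.9  2.3] 15.4 med [0.4518 0.2987]
[292. 293.] 38 z 0.0307 [288.9 181.5] [11.7 21.7] 43.9 med [0.2862 0.1823]
0.008 0.021
[157. 152.] 18 z 0.0126 [632.4 516.3] [18.3  5.2] 45.3 med [0.6321 0.5156]
[166. 164.] 71 z 0.0153 [599.5 491.5] [  3.1 109.8] 45.5 med [0.6   0.491]
[170. 200.] 64 z 0.0147 [508.1 481.5] [ 9.5 86.5] 50.1 med [0.5084 0.4779]
[166. 201.] 21 z 0.0149 [506.5 490. ] [ 5.  34.6] 45.3 med [0.5067 0.489 ]
t 4.95 tcp [541.1 261.7  53.5] psi 144.89 tilt [-0.001   0.0006] q6 -2.27 F [ 0.4  2.2 -0.6] T [ 0.32  0.03 -0.03] gap 0.226 44.5
shift tool mm [ 1.1 -1.1  1.5] then turn z rad 0.0016
0.074 0.09
[268. 178.] 47 z 0.0798 [591.8 330.7] [29.1 17.7] 64.8 med [0.5938 0.3316]
[259. 188.] 20 z 0.0797 [570.4 294.1] [27.2  4.6] 81.7 med [0.5699 0.2932]
[236. 206.] 403 z 0.0802 [506.7 231.3] [102.2  73.7] 36.2 med [0.5171 0.2265]
0.008 0.021
[215. 212.] 164 z 0.0137 [468.4 295.4] [139.1  25.7] 46.2 med [0.4609 0.2844]
[245. 224.] 210 z 0.0144 [547.5 255.8] [198.9  17.3] 50.0 med [0.5363 0.2415]
```

```bash
python3 - <<'E'
from h import *
a=np.radians(144.8);X=np.array([np.cos(a),np.sin(a)]);Y=np.array([-X[1],X[0]])
for f in('side0.npz','side1.npz'):
    s=dict(np.load(f));Q=cloud(s);z=Q[...,2];c=Q[...,:2]-np.array([.480,.3034]);u=c@X*1000;v=c@Y*1000
    def st(m,w,n): print(n,m.sum(),np.round(np.percentile(w[m],[2,10,50,90,98]),1) if m.sum() else '')
    zz=(z>.008)&(z<.024)
    m=zz&(abs(v-80)<8)&(u>8)&(u<160);st(m,v,'base +y face v')
    if m.sum()>5: print(' slope',np.polyfit(u[m],v[m],1))
    m=(z>.035)&(z<.076)&(abs(v-100)<10)&(u>160)&(u<205);st(m,v,'fitted end v')
    m=(z>.035)&(z<.079)&(u>160)&(u<173)&(abs(v)<100);st(m,u,'fitted inner face u')
    m=(z>.006)&(z<.030)&(abs(v)<95)&(u<-70)&(u>-96) 
    if f=='side1.npz':
        st(m,u,'loose -x face u');print(' slope',np.polyfit(v[m],u[m],1))
        m=(z>.012)&(z<.075)&(abs(v-100)<10)&(u<-60)&(u>-95);st(m,v,'loose end v')
        m=(z>.077)&(z<.085)&(u<-55)&(u>-100)&(v>20);st(m,u,'loose top u');st(m,v,'loose top v')
        m=(z>.077)&(z<.085)&(u>160)&(u<195)&(v>20);st(m,v,'fitted top v');st(m,u,'fitted top u')
        m=(z>.008)&(z<.02)&(u>-62)&(u<-30)
        for v0 in(-50,0,50): mm=m&(abs(v-v0)<15);st(mm,v,f'pin {v0}');st(mm,u,' u')
E
```

```text
base +y face v 183 [77.6 78.1 79.  80.  80.5]
 slope [-2.55284012e-03  7.92329496e+01]
fitted end v 87 [ 91.9  93.6  98.6  99.9 100.5]
fitted inner face u 573 [169.8 170.5 171.8 172.7 172.9]
base +y face v 190 [77.6 78.1 79.2 80.  80.6]
 slope [-2.72442040e-03  7.93444881e+01]
fitted end v 87 [92.  94.7 98.7 99.6 99.9]
fitted inner face u 569 [169.7 170.6 171.9 172.7 172.9]
loose -x face u 324 [-84.3 -83.7 -82.8 -82.  -81.5]
 slope [-1.55153957e-03 -8.28293857e+01]
loose end v 174 [91.3 92.9 97.6 98.6 99.1]
loose top u 224 [-83.9 -83.  -75.3 -66.6 -64.3]
loose top v 224 [21.8 28.7 60.6 92.7 98.1]
fitted top v 148 [22.6 29.4 60.1 92.4 97.9]
fitted top u 148 [170.8 172.  179.7 188.5 190.7]
pin -50 0 
 u 0 
pin 0 0 
 u 0 
pin 50 0 
 u 0
```

View pics/side1.png

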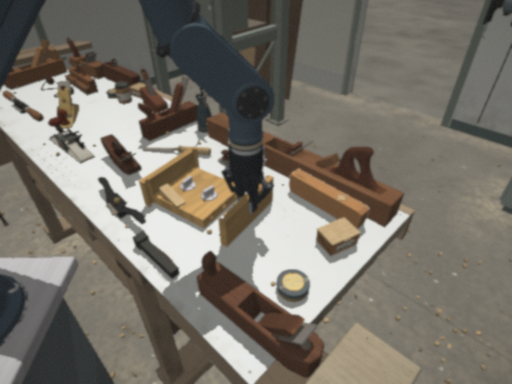

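The side view shows the board held square in front of the base, about 62 mm from home. Comparing end faces against the fitted board, it sits about 0.8–1 mm too far toward -y and is 0.004 rad off in yaw. I'll correct both and begin the insertion.

```bash
python3 -m pendant '[[[0.001,0,0,0,0,0.03,0.1],[0,0.006,0,0,0,0,0.1],[0,0.006,0,0,0,0,0.1],[0,0.006,0,0,0,0,0.1],[0,0.006,0,0,0,0,0.1],[0,0.006,0,0,0,0,0.1],[0,0.006,0,0,0,0,0.1],[0,0,0,0,0,0,0.1]]]' 40
python3 -c "
from h import *;go(480.0,303.4,52,144.8)"
```

```text
t: 5.8
tcp_pos: [0.5162, 0.2769, 0.0535]
tool_rot: [-0.459, 0.888, 0.0, -0.001]
force: [-0.7, 1.5, -1.1]
finger_gap: 0.229
gripper_force: 44.4
t 5.8 tcp [516.2 276.9  53.5] psi 144.66 tilt [0.0008 0.0012] q6 -2.22 F [-0.7  1.5 -1.1] T [0.43 0.1  0.01] gap 0.229 44.4
shift tool mm [-0.7 44.8  1.5] then turn z rad -0.0024
```

```bash
cat > m.py <<'E'
from h import *
from station import eyes
a=np.radians(144.8);X=np.array([np.cos(a),np.sin(a)]);Y=np.array([-X[1],X[0]])
s=eyes.snapshot('side');Q=cloud(s);z=Q[...,2];c=Q[...,:2]-np.array([.480,.3034]);u=c@X*1000;v=c@Y*1000
def st(m,w,n): print(n,m.sum(),np.round(np.percentile(w[m],[10,50,90,98]),1) if m.sum() else '')
m=(z>.035)&(z<.076)&(abs(v-100)<10)&(u>160)&(u<205);st(m,v,'fitted end v')
m=(z>.012)&(z<.075)&(abs(v-100)<10)&(u<5)&(u>-70);st(m,v,'loose end v')
m=(z>.006)&(z<.030)&(abs(v)<95)&(u<-10)&(u>-70)&(u<np.median(u[(z>.012)&(z<.075)&(abs(v-100)<10)&(u<5)&(u>-70)])-5)
st(m,u,'loose -x u');print(np.polyfit(v[m],u[m],1))
go(480,303.4,52,144.8)
E
python3 m.py
```

```text
fitted end v 86 [ 94.1  98.6  99.7 100.3]
loose end v 183 [ 92.8  99.3 100.4 101.1]
loose -x u 26 [-55.3 -54.9 -54.7 -54.7]
[ 1.62603092e-03 -5.49505490e+01]
t 5.85 tcp [516.3 276.9  53.5] psi 144.65 tilt [0.0009 0.0015] q6 -2.22 F [-1.2  2.4 -0.7] T [0.42 0.17 0.  ] gap 0.229 44.5
shift tool mm [-0.7 44.9  1.5] then turn z rad -0.0026
```

```bash
python3 -m pendant '[[[-0.0009,0,0,0,0,0,0.1],[0,0.004,0,0,0,0,0.1],[0,0.004,0,0,0,0,0.1],[0,0.004,0,0,0,0,0.1],[0,0.004,0,0,0,0,0.1],[0,0,0,0,0,0,0.1]]]' 40
python3 m.py
python3 -m pendant '[[[0,0.003,0,0,0,0,0.1],[0,0.003,0,0,0,0,0.1],[0,0.003,0,0,0,0,0.1],[0,0,0,0,0,0,0.1]]]' 40
python3 -c "
from h import *;go(480.0,303.4,52,144.8)"
```

```text
t: 6.45
tcp_pos: [0.5069, 0.2848, 0.0535]
tool_rot: [-0.459, 0.888, 0.0, -0.0]
force: [0.2, 0.8, -1.1]
finger_gap: 0.228
gripper_force: 44.3
fitted end v 85 [ 94.3  98.4  99.8 100.2]
loose end v 174 [ 93.   98.3  99.6 100.1]
loose -x u 277 [-42.6 -41.7 -41.1 -41. ]
[ 5.58525128e-04 -4.18046888e+01]
t 6.5 tcp [506.9 284.8  53.5] psi 144.63 tilt [-0.      0.0006] q6 -2.21 F [-0.5  1.3 -1.5] T [ 0.18 -0.02  0.01] gap 0.229 44.3
shift tool mm [ 0.4 32.7  1.5] then turn z rad -0.003
t: 6.9
tcp_pos: [0.501, 0.2888, 0.0535]
tool_rot: [-0.459, 0.888, 0.0, -0.0]
force: [0.3, 0.3, -2.1]
finger_gap: 0.231
gripper_force: 44.3
t 6.9 tcp [501.  288.8  53.5] psi 144.64 tilt [0.0004 0.0005] q6 -2.19 F [ 0.3  0.3 -2.1] T [ 0.11 -0.06  0.01] gap 0.231 44.3
shift tool mm [ 0.2 25.6  1.5] then turn z rad -0.0028
```

The dowels are entering with no force. I'll continue in smaller steps.

```bash
python3 -m pendant '[[[0,0.0025,0,0,0,0,0.1],[0,0.0025,0,0,0,0,0.1],[0,0.0025,0,0,0,0,0.1],[0,0.0025,0,0,0,0,0.1],[0,0.0025,0,0,0,0,0.1],[0,0,0,0,0,0,0.1]]]' 40
python3 -m pendant '[[[0,0.00125,0,0,0,0,0.1],[0,0.00125,0,0,0,0,0.1],[0,0,0,0,0,0,0.1]]]' 40
python3 -c "
from h import *;go(488.2,297.6,52,144.8)"
```

```text
t: 7.5
tcp_pos: [0.4928, 0.2946, 0.0535]
tool_rot: [-0.459, 0.888, 0.0, -0.0]
force: [-0.1, 0.6, -2.0]
finger_gap: 0.23
gripper_force: 44.2
t: 7.8
tcp_pos: [0.4915, 0.2956, 0.0535]
tool_rot: [-0.459, 0.888, 0.0, -0.0]
force: [0.5, 0.1, -2.8]
finger_gap: 0.228
gripper_force: 44.2
t 7.8 tcp [491.5 295.6  53.5] psi 144.63 tilt [0.0001 0.0001] q6 -2.18 F [ 0.5  0.1 -2.8] T [ 0.05 -0.05 -0.03] gap 0.228 44.2
shift tool mm [0.3 3.9 1.5] then turn z rad -0.0029
```

```bash
python3 -m pendant '[[[0,0.00125,0,0,0,0,0.1],[0,0.00125,0,0,0,0,0.1],[0,0,0,0,0,0,0.1]]]' 40
python3 -m pendant '[[[0,0.001,0,0,0,0,0.1],[0,0,0,0,0,0,0.1]]]' 40
python3 -m pendant '[[[0,0.001,0,0,0,0,0.1],[0,0,0,0,0,0,0.1]]]' 40
python3 -c "
from h import *;go(488.2,297.6,52,144.8)"
```

```text
t: 8.1
tcp_pos: [0.4899, 0.2968, 0.0535]
tool_rot: [-0.459, 0.888, 0.0, -0.0]
force: [-0.2, 0.7, -1.7]
finger_gap: 0.226
gripper_force: 44.2
t: 8.3
tcp_pos: [0.4892, 0.2972, 0.0535]
tool_rot: [-0.459, 0.888, 0.0, -0.0]
force: [0.8, -0.3, -2.7]
finger_gap: 0.23
gripper_force: 44.2
t: 8.5
tcp_pos: [0.4886, 0.2977, 0.0535]
tool_rot: [-0.459, 0.889, 0.0, -0.0]
force: [1.0, 0.2, -2.7]
finger_gap: 0.232
gripper_force: 44.2
t 8.5 tcp [488.6 297.7  53.5] psi 144.63 tilt [0.0001 0.0001] q6 -2.17 F [ 1.   0.2 -2.7] T [ 0.07 -0.06 -0.07] gap 0.232 44.2
shift tool mm [0.3 0.3 1.5] then turn z rad -0.003
```

```bash
python3 -m pendant '[[[0,0.001,0,0,0,0,0.1],[0,0,0,0,0,0,0.1]]]' 40
python3 -m pendant '[[[0,0.001,0,0,0,0,0.1],[0,0,0,0,0,0,0.1]]]' 40
python3 m.py
```

```text
t: 8.7
tcp_pos: [0.488, 0.2981, 0.0535]
tool_rot: [-0.459, 0.888, 0.0, -0.0]
force: [-0.4, -0.3, -2.8]
finger_gap: 0.227
gripper_force: 44.2
t: 8.9
tcp_pos: [0.4876, 0.2985, 0.0535]
tool_rot: [-0.459, 0.888, -0.0, 0.0]
force: [0.9, -1.7, -3.1]
finger_gap: 0.228
gripper_force: 44.1
fitted end v 84 [ 94.2  98.8 100.  100.6]
loose end v 169 [92.9 98.5 99.4 99.9]
loose -x u 188 [-19.3 -18.5 -18.1 -18. ]
[-2.71954042e-03 -1.87844062e+01]
t 8.95 tcp [487.6 298.5  53.5] psi 144.66 tilt [ 0.     -0.0004] q6 -2.17 F [ 1.  -1.2 -2.5] T [-0.16 -0.23  0.12] gap 0.229 44.1
shift tool mm [0.4 9.  1.5] then turn z rad -0.0024
```

```bash
python3 -m pendant '[[[0,0.001,0,0,0,0,0.1],[0,0,0,0,0,0,0.1]]]' 40
python3 -m pendant '[[[0,0.0005,0,0,0,0,0.1],[0,0,0,0,0,0,0.1]]]' 40
```

```text
t: 9.15
tcp_pos: [0.4874, 0.2986, 0.0535]
tool_rot: [-0.459, 0.888, -0.001, 0.0]
force: [2.3, -3.7, -4.3]
finger_gap: 0.228
gripper_force: 44.1
t: 9.35
tcp_pos: [0.4874, 0.2986, 0.0536]
tool_rot: [-0.459, 0.888, -0.001, 0.001]
force: [3.5, -4.8, -4.7]
finger_gap: 0.231
gripper_force: 44.1
```

Motion has stopped and force is building, so the board is home. I'll release with a partial opening and lift off.

```bash
python3 -m pendant '[[[0,0,0,0,0,0,0.1],[0,-0.001,0,0,0,0,0.23],[0,0,0,0,0,0,0.35],[0,0,0,0,0,0,0.5],[0,0,0,0,0,0,0.5],[0,0,-0.02,0,0,0,0.5],[0,0,-0.05,0,0,0,0.5],[0,0,-0.05,0,0,0,0.5],[0,0,0,0,0,0,0.5]]]' 40
python3 - <<'E'
from h import *
from station import eyes
exec(open('m.py').read())
m=(z>.040)&(z<.058)&(u>25)&(u<75)&(abs(v)<30)
q=Q[m];print('wing',m.sum(),'u,v',u[m].mean(),v[m].mean(),rect(np.c_[u[m],v[m]]/1000))
d=eyes.snapshot('top');cv2.imwrite('pics/top2.png',d['pixels'][:,:,::-1]);np.savez('top2.npz',**d)
im=cv2.resize(s['pixels'][130:250,130:290,::-1],None,fx=5,fy=5,interpolation=2);cv2.imwrite('pics/s2.png',im)
t=dict(np.load('top0.npz'));P=cloud(t);c=P[...,:2]-np.array([.480,.3034]);U=c@X*1000;V=c@Y*1000;Z=P[...,2]
m=(Z>.040)&(Z<.058)&(U>25)&(U<75)&(abs(V)<30);w=np.c_[U[m],V[m]]
C=np.cov(w.T);e,E_=np.linalg.eigh(C);print('top wing',w.mean(0),np.sqrt(e),'dir deg from u axis',np.degrees(np.arctan2(E_[1,1],E_[0,1])))
cv2.imwrite('pics/t0c.png',cv2.resize(t['pixels'][195:270,185:265,::-1],None,fx=7,fy=7,interpolation=2))
go(440.8,331.1,50,144.8)
E
```

```text
t: 10.25
tcp_pos: [0.4902, 0.3006, 0.1549]
tool_rot: [-0.459, 0.888, -0.0, 0.006]
force: [1.2, -0.2, -0.3]
finger_gap: 0.505
gripper_force: 0.0
fitted end v 88 [ 94.1  98.5  99.7 100.1]
loose end v 177 [ 92.9  98.4  99.6 100. ]
loose -x u 180 [-19.7 -18.7 -18.2 -18.1]
[-4.57335969e-03 -1.89452685e+01]
t 10.3 tcp [488.7 299.9 152.6] psi 144.63 tilt [-0.0059 -0.0035] q6 -2.17 F [-0.1  0.1  0.1] T [-0.    0.01 -0.02] gap 0.502 0.0
shift tool mm [  2.7   9.5 100.5] then turn z rad -0.0029
wing 64 u,v 47.69006321989065 1.679383246723336 (array([49.4,  0.5]), array([32.7, 10.3]), 81.2)
top wing [48.58315699  0.4743908 ] [ 2.50020376 10.00072974] dir deg from u axis 78.80153224123478
t 10.35 tcp [487.3 299.3 150.7] psi 144.63 tilt [-0.0022 -0.0011] q6 -2.17 F [0.4 0.6 0.6] T [ 0.03 -0.03 -0.04] gap 0.499 0.0
shift tool mm [  1.2  56.4 100.7] then turn z rad -0.0029
```

View pics/s2.png

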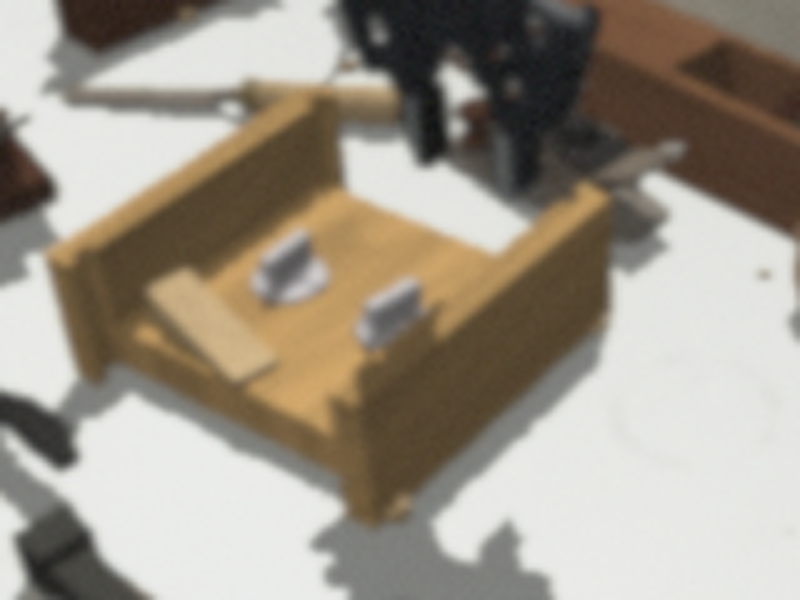

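View pics/t0c.png

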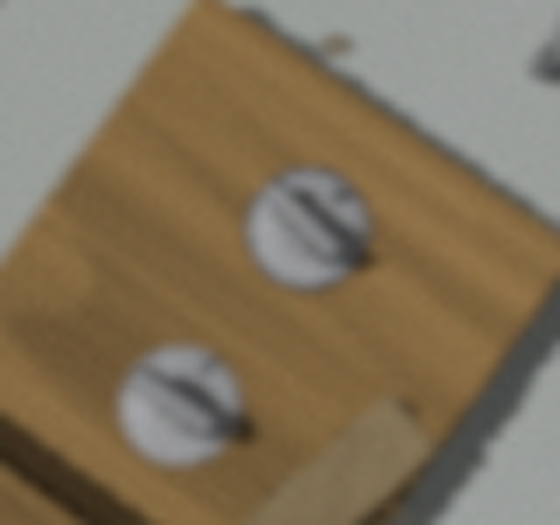

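The board is home and flush. The wing is turned about 0.17 rad clockwise from the base's y. I'll go over the cam with the tool y across the wing.

```bash
python3 -m pendant '[[[0.0015,0.035,0,0,0,0,0.5],[0,0.0355,0,0,0,0,0.5],[0,0,0,0,0,0.7,0.5],[0,0,0,0,0,0.7,0.5],[0,0,0,0,0,0,0.5],[0,0,0,0,0,0,0.5]]]' 40
python3 -c "
from h import *;go(440.8,331.1,50,135.3)"
```

```text
t: 10.95
tcp_pos: [0.4396, 0.3301, 0.1484]
tool_rot: [-0.383, 0.924, -0.0, -0.001]
force: [0.3, -0.1, -0.8]
finger_gap: 0.503
gripper_force: 0.0
t 10.95 tcp [439.6 330.1 148.4] psi 135.09 tilt [0.0024 0.001 ] q6 -1.92 F [ 0.3 -0.1 -0.8] T [-0.01 -0.01 -0.02] gap 0.503 0.0
shift tool mm [-1.8 -0.3 98.4] then turn z rad -0.0036
```

```bash
python3 -m pendant '[[[-0.002,0,0.05,0,0,0,0.5],[0,0,0.05,0,0,0,0.5],[0,0,0.018,0,0,0,0.5],[0,0,0.005,0,0,0,0.5],[0,0,0,0,0,0,0.5]]]' 40
python3 -m pendant '[[[0,0,0,0,0,0,0.3],[0,0,0,0,0,0,0.2],[0,0,0,0,0,0,0.1],[0,0,0,0,0,0,0],[0,0,0,0,0,0,0],[0,0,0,0,0,0,0]]]' 40
python3 -c "
from h import *;go(440.8,331.1,50,135.3)"
```

```text
t: 11.45
tcp_pos: [0.4417, 0.3316, 0.0511]
tool_rot: [-0.383, 0.924, 0.0, -0.0]
force: [-0.1, 0.3, 0.3]
finger_gap: 0.499
gripper_force: 0.0
t: 12.05
tcp_pos: [0.441, 0.3334, 0.0527]
tool_rot: [-0.382, 0.924, 0.001, 0.001]
force: [-3.7, 6.6, 3.4]
finger_gap: 0.095
gripper_force: 40.9
t 12.05 tcp [441.  333.4  52.7] psi 134.89 tilt [-0.0028  0.002 ] q6 -1.91 F [-3.7  6.6  3.4] T [ 1.02  0.71 -0.1 ] gap 0.095 40.9
shift tool mm [ 1.8 -1.5  2.7] then turn z rad -0.0072
```

```bash
python3 -m pendant '[[[0,0.0015,-0.001,0,0,0,0],[0,0,0,0,0,0,0],[0,0,0,0,0,0,0]]]' 60
python3 -c "
from h import *;go(440.8,331.1,50,135.3)"
python3 -m pendant '[[[0,0,0,0,0,0.4,0],[0,0,0,0,0,0.4,0],[0,0,0,0,0,0.4,0],[0,0,0,0,0,0.4,0]]]' 60
python3 -c "
from h import *;go(440.8,331.1,50,135.3)"
python3 -m pendant '[[[0,0,0,0,0,0.4,0],[0,0,0,0,0,0.4,0],[0,0,0,0,0,0.4,0],[0,0,0,0,0,0.4,0]]]' 60
python3 -c "
from h import *;go(440.8,331.1,50,135.3)"
```

```text
t: 12.35
tcp_pos: [0.441, 0.3335, 0.0528]
tool_rot: [-0.382, 0.924, 0.001, 0.001]
force: [-2.8, 5.6, 2.8]
finger_gap: 0.084
gripper_force: 63.0
t 12.35 tcp [441.  333.5  52.8] psi 134.95 tilt [-0.0023  0.0006] q6 -1.91 F [-2.8  5.6  2.8] T [ 0.92  0.43 -0.14] gap 0.084 63.0
shift tool mm [ 1.8 -1.6  2.8] then turn z rad -0.0061
t: 12.75
tcp_pos: [0.441, 0.3334, 0.0528]
tool_rot: [-0.292, 0.957, 0.001, 0.001]
force: [-1.7, 5.2, 2.6]
finger_gap: 0.082
gripper_force: 63.0
t 12.75 tcp [441.  333.4  52.8] psi 123.92 tilt [-0.0021  0.0006] q6 -1.72 F [-1.7  5.2  2.6] T [0.9  0.32 0.09] gap 0.082 63.0
shift tool mm [ 1.5 -1.8  2.8] then turn z rad -0.1986
t: 13.15
tcp_pos: [0.441, 0.3334, 0.0528]
tool_rot: [-0.199, 0.98, 0.001, 0.001]
force: [-2.2, 5.1, 2.5]
finger_gap: 0.084
gripper_force: 63.1
t 13.15 tcp [441.  333.4  52.8] psi 112.92 tilt [-0.0019  0.001 ] q6 -1.53 F [-2.2  5.1  2.5] T [0.88 0.38 0.13] gap 0.084 63.1
shift tool mm [ 1.1 -2.   2.8] then turn z rad -0.3906
```

Drag reads about 0.13 N m, which is free running. I'll turn quickly to about 1.75 rad, then feel for the hook in small steps.

```bash
cat > tq.py <<'E'
from station import monitor
import numpy as np
from scipy.spatial.transform import Rotation as R
s=monitor.sense();y=R.from_quat(s['tool_rot']).as_matrix()[:,1]
psi=np.degrees(np.arctan2(y[1],y[0]))
turn=(134.95-psi)%360
print('t',round(s['t'],2),'turned',round(np.radians(turn),3),'T',np.round(s['ft_torque'],3),'F',np.round(s['force'],1),'q6',round(s['q'][5],2),'tau6',round(s['tau'][5],3))
E
python3 -m pendant '[[[0,0,0,0,0,0.5,0],[0,0,0,0,0,0.5,0],[0,0,0,0,0,0.5,0],[0,0,0,0,0,0.5,0],[0,0,0,0,0,0.5,0],[0,0,0,0,0,0.5,0],[0,0,0,0,0,0.5,0],[0,0,0,0,0,0.5,0],[0,0,0,0,0,0.5,0],[0,0,0,0,0,0.5,0],[0,0,0,0,0,0.5,0],[0,0,0,0,0,0.5,0],[0,0,0,0,0,0.5,0],[0,0,0,0,0,0.5,0],[0,0,0,0,0,0.5,0],[0,0,0,0,0,0.5,0],[0,0,0,0,0,0.4,0],[0,0,0,0,0,0.4,0],[0,0,0,0,0,0.4,0],[0,0,0,0,0,0.4,0]]]' 60 >/dev/null; python3 tq.py
for i in 1; do python3 -m pendant '[[[0,0,0,0,0,0.3,0],[0,0,0,0,0,0.3,0]]]' 60 >/dev/null; python3 tq.py; done
python3 -m pendant '[[[0,0,0,0,0,0.3,0],[0,0,0,0,0,0.3,0]]]' 60 >/dev/null; python3 tq.py
```

```text
t 15.15 turned 1.536 T [0.688 0.318 0.112] F [-1.9  4.5  3.2] q6 -0.38 tau6 -0.157
t 15.35 turned 1.608 T [0.779 0.37  0.119] F [-1.7  4.3  2.6] q6 -0.3 tau6 -0.079
t 15.55 turned 1.68 T [0.752 0.388 0.134] F [-2.1  4.5  4.1] q6 -0.23 tau6 -0.08
```

```bash
python3 -m pendant '[[[0,0,0,0,0,0.3,0],[0,0,0,0,0,0.3,0]]]' 60 >/dev/null; python3 tq.py
python3 -m pendant '[[[0,0,0,0,0,0.3,0],[0,0,0,0,0,0.3,0]]]' 60 >/dev/null; python3 tq.py
python3 -m pendant '[[[0,0,0,0,0,0.3,0],[0,0,0,0,0,0.3,0]]]' 60 >/dev/null; python3 tq.py
python3 -m pendant '[[[0,0,0,0,0,0.3,0],[0,0,0,0,0,0.3,0]]]' 60 >/dev/null; python3 tq.py
```

```text
t 15.75 turned 1.752 T [0.765 0.366 0.165] F [-2.2  3.9  3.9] q6 -0.16 tau6 -0.08
t 15.95 turned 1.824 T [0.713 0.405 0.167] F [-1.8  4.2  3. ] q6 -0.09 tau6 -0.08
t 16.15 turned 1.896 T [0.68  0.427 0.172] F [-3.   4.8  3.2] q6 -0.02 tau6 -0.08
t 16.35 turned 1.968 T [0.751 0.364 0.187] F [-1.8  3.6  2.8] q6 0.06 tau6 -0.08
```

```bash
python3 -m pendant '[[[0,0,0,0,0,0.3,0],[0,0,0,0,0,0.3,0]]]' 60 >/dev/null; python3 tq.py
```

```text
t 16.55 turned 2.04 T [0.768 0.391 0.178] F [-1.2  4.1  3.5] q6 0.13 tau6 -0.08
```

```bash
python3 -m pendant '[[[0,0,0,0,0,0.3,0],[0,0,0,0,0,0.3,0]]]' 60 >/dev/null; python3 tq.py
python3 -m pendant '[[[0,0,0,0,0,0.3,0],[0,0,0,0,0,0.3,0]]]' 60 >/dev/null; python3 tq.py
python3 -m pendant '[[[0,0,0,0,0,0.3,0],[0,0,0,0,0,0.3,0]]]' 60 >/dev/null; python3 tq.py
```

```text
t 16.75 turned 2.112 T [0.72  0.423 0.148] F [-1.9  4.6  3.8] q6 0.2 tau6 -0.08
t 16.95 turned 2.184 T [0.676 0.39  0.174] F [-1.9  4.4  2.8] q6 0.27 tau6 -0.079
t 17.15 turned 2.256 T [0.723 0.33  0.139] F [-2.2  4.8  4. ] q6 0.34 tau6 -0.078
```

```bash
python3 -m pendant '[[[0,0,0,0,0,0.3,0],[0,0,0,0,0,0.3,0]]]' 60 >/dev/null; python3 tq.py
python3 -m pendant '[[[0,0,0,0,0,0.3,0],[0,0,0,0,0,0.3,0]]]' 60 >/dev/null; python3 tq.py
python3 -m pendant '[[[0,0,0,0,0,0.3,0],[0,0,0,0,0,0.3,0]]]' 60 >/dev/null; python3 tq.py
```

```text
t 17.35 turned 2.328 T [0.776 0.361 0.177] F [-2.6  5.1  3.5] q6 0.42 tau6 -0.062
t 17.55 turned 2.4 T [0.756 0.463 0.187] F [-2.2  5.8  3.2] q6 0.49 tau6 -0.058
t 17.75 turned 2.472 T [0.713 0.401 0.194] F [-3.   4.7  2.9] q6 0.56 tau6 -0.047
```

```bash
python3 -m pendant '[[[0,0,0,0,0,0.3,0],[0,0,0,0,0,0.3,0]]]' 60 >/dev/null; python3 tq.py
python3 -m pendant '[[[0,0,0,0,0,0.3,0],[0,0,0,0,0,0.3,0]]]' 60 >/dev/null; python3 tq.py
```

```text
t 17.95 turned 2.544 T [0.766 0.442 0.232] F [-1.5  5.1  3.8] q6 0.63 tau6 -0.041
t 18.15 turned 2.616 T [0.732 0.489 0.193] F [-2.3  5.4  3.9] q6 0.7 tau6 -0.009
```

```bash
python3 -m pendant '[[[0,0,0,0,0,0.3,0]]]' 60 >/dev/null; python3 tq.py
python3 -m pendant '[[[0,0,0,0,0,0.3,0]]]' 60 >/dev/null; python3 tq.py
python3 -m pendant '[[[0,0,0,0,0,0.3,0]]]' 60 >/dev/null; python3 tq.py
```

```text
t 18.25 turned 2.651 T [0.818 0.453 0.236] F [-2.   4.9  3.6] q6 0.74 tau6 0.012
t 18.35 turned 2.687 T [0.768 0.421 0.267] F [-3.   4.3  4.1] q6 0.78 tau6 0.026
t 18.45 turned 2.723 T [0.749 0.414 0.303] F [-1.8  4.4  3.5] q6 0.81 tau6 0.043
```

```bash
python3 -m pendant '[[[0,0,0,0,0,0.25,0]]]' 60 >/dev/null; python3 tq.py
python3 -m pendant '[[[0,0,0,0,0,0,0]]]' 60 >/dev/null; python3 tq.py
python3 -m pendant '[[[0,0,0,0,0,0,0]]]' 60 >/dev/null; python3 tq.py
python3 -m pendant '[[[0,0,0,0,0,0,0]]]' 60 >/dev/null; python3 tq.py
```

```text
t 18.55 turned 2.753 T [0.819 0.47  0.318] F [-2.9  5.9  3.5] q6 0.84 tau6 0.129
t 18.65 turned 2.753 T [0.777 0.404 0.221] F [-3.   5.4  4. ] q6 0.84 tau6 0.252
t 18.75 turned 2.752 T [0.764 0.409 0.195] F [-2.7  5.1  3.6] q6 0.84 tau6 0.168
t 18.85 turned 2.752 T [0.813 0.474 0.2  ] F [-2.5  4.7  4.1] q6 0.84 tau6 0.169
```

Torque is about 0.15–0.16 N m above free running, so the cam is firm. I'll let go, lift off and check.

```bash
python3 -m pendant '[[[0,0,0,0,0,0,0.15],[0,0,0,0,0,0,0.25],[0,0,0,0,0,0,0.4],[0,0,0,0,0,0,0.4],[0,0,-0.01,0,0,0,0.4],[0,0,-0.04,0,0,0,0.4],[0,0,-0.06,0,0,0,0.4],[0,0,-0.06,0,0,0,0.4],[0,0,0,0,0,0,0.4]]]' 60
python3 - <<'E'
exec(open('m.py').read())
m=(z>.040)&(z<.058)&(u>25)&(u<75)&(abs(v)<30)
w=np.c_[u[m],v[m]];e,V=np.linalg.eigh(np.cov(w.T));print('wing',w.mean(0),'dir',np.degrees(np.arctan2(V[1,1],V[0,1])))
cv2.imwrite('pics/s3.png',cv2.resize(s['pixels'][90:330,100:350,::-1],None,fx=2.4,fy=2.4))
E
```

```text
t: 19.75
tcp_pos: [0.4447, 0.3344, 0.1949]
tool_rot: [0.833, 0.554, 0.007, 0.001]
force: [0.7, 1.2, 0.1]
finger_gap: 0.4
gripper_force: 0.0
fitted end v 85 [ 93.6  98.8 100.  100.5]
loose end v 181 [ 92.7  99.3 100.5 101.3]
loose -x u 27 [-23.5 -19.8 -19.4 -19.3]
[-4.97888485e-03 -2.07345259e+01]
t 19.8 tcp [442.9 333.5 192.1] psi -22.78 tilt [0.0067 0.0062] q6 0.84 F [-0.6 -0.1 -1.4] T [-0.    0.03  0.01] gap 0.398 0.0
shift tool mm [-14.3  45.  140.3] then turn z rad -2.9249
wing [47.18984411  2.43379425] dir 101.72405959903149
```

View pics/s3.png

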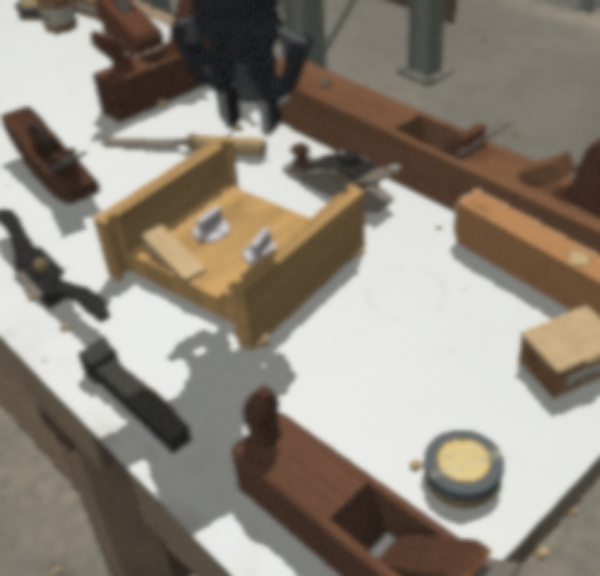

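The picture shows the board closed on the base's edge, the cam wing turned to 102° and left there, and the bystanders in place. The last face reading came from few pixels, so I'll recheck it with a fixed threshold before handing in.

```bash
python3 -m pendant '[[[0,0,0,0,0,0,0.4],[0,0,0,0,0,0,0.4],[0,0,0,0,0,0,0.4]]]' >/dev/null
sed 's/&(u<np.median.*)-5)/\&(u<-14)\&(u>-26)/' m.py > m2.py; python3 m2.py
python3 - <<'E'
from h import *
from station import eyes
s=eyes.snapshot('side');Q=cloud(s);t=dict(np.load('side0.npz'));a=np.radians(144.8)
X=np.array([np.cos(a),np.sin(a)]);c=Q[...,:2]-np.array([.480,.3034]);u=c@X*1000;v=c@np.array([-X[1],X[0]])*1000;z=Q[...,2]
for n,lo,hi in(('loose',-30,5),('fitted',155,205)):
    m=(z>.077)&(z<.085)&(u>lo)&(u<hi)&(v>-60)&(v<95);print(n,m.sum(),np.round(np.percentile(u[m],[2,50,98]),1))
E
```

```text
fitted end v 86 [ 94.1  98.5  99.8 100.1]
loose end v 172 [ 93.   99.5 100.7 101.1]
loose -x u 366 [-19.1 -18.  -17.1 -16.3]
[-2.68228872e-03 -1.81498978e+01]
t 20.15 tcp [439.9 332.  186.4] psi -22.8 tilt [-0.0025 -0.0022] q6 0.84 F [0.1 0.3 0.4] T [-0.01 -0.04  0.03] gap 0.395 0.0
shift tool mm [-10.5  48.3 134.3] then turn z rad -2.9251
loose 360 [-18.9 -10.    1.2]
fitted 280 [170.4 179.5 190.6]
```

```bash
python3 -c "
from station import job;print(job.sign_off())"
```

```text
the job is handed in; nothing more can be done
None
```

The end board is home against the base, the cam is turned about 2.75 rad to firm (about 0.15 N m above free running) and released, and the job was handed in at about 20 s; the sign-off returned no verdict.

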